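# Rock the angle gauge on the ridged joist offcut to its set mark and hold it there

### The arm

A 6-joint arm with a two-finger parallel gripper is mounted at the origin on the work surface; the furniture and walls round the work are solid. World frame = base frame: x ahead of the robot, y to its left, z up, the work surface at z = 0. Lengths are in m, angles in rad, forces in N, time in s.
With the tool pointing down it reaches from about 0.3 to 0.875 m from the base axis. Payload 4.2 kg.
Tool frame: the origin (TCP) lies on the centre line of the jaws, within the pads' length; the fingertips stand 19 mm ahead of it and the grasp point (between the pads) is the TCP; x points along the fingers, y is the direction in which the jaws open and shut, and the axes are right-handed (so a half turn about x gives the same grasp; the last joint's range is limited). The gripper opens to 85 mm and grips with 20 to 120 N. Pads are 22 mm wide; open, the fingers measure 114 mm over their backs; the gripper's body (76 mm by 85 mm) begins 54 mm behind the grasp point. The pads swing forward as they close: fully open they stand 13 mm farther back than shut.
Start: joints at [-1.166, 0.32, 1.565, -0, 1.257, -0.02], TCP at [0.237, -0.524, 0.25] pointing down, gripper open.
Joint ranges: [-3.11, 3.11], [-0.84, 2.01], [0.21, 2.61], [-1.34, 4.49], [0.05, 2.63], [-2.56, 2.56]. Speed limits (rad/s): [2.57, 2.57, 3.14, 3.14, 3.14, 3.14].

### API

Orientations are given as a rotation vector (axis times angle).
In Python, from plant import robot gives the robot as it stands.
- The arm moves only by the tool apply_moves, never from a script. Its arguments are lists of equal length, an entry for each row: "translation": the shift along the world's x, y, z in m, a list of three; "rot": the turn, a rotation vector about the world's x, y, z in degrees, a list of three; "gripper": the opening in per cent of the stroke, from 0 (shut) to 100 (fully open). In form: {"translation": [[dx, dy, dz], ...], "rot": [[wx, wy, wz], ...], "gripper": [gripper, ...]}. A call has 1 to 12 rows; each row shifts and turns the commanded pose from where the row before left it; what a row does not reach is not made up. A row lasts 1/8 s, in which the tool goes at most 62.5 mm and 10.7 degrees, less where a joint would pass 70% of its speed; a pose out of reach is approached as far as the arm can. A call is refused whole if a number of a shift passes 0.0625 or a number of a turn 10.7, either way. A call with a gripper value outside its range is refused whole. The fingers move at their own pace and stop on an object; the grip force is fixed at half the most. Time passes only in rows, so rows that do not move let the fingers close. It gives the time, the measured TCP pose, the force and the opening at its end, in the units of the state.
- robot.read_state(): the state, without advancing time (a new reading comes with each control period).
- robot.get_image(name): name is "side" or "top"; returns the picture (400x640x3 uint8, blue, green, red); there is no depth.
- robot.camera_model(name): a dict with "fx", "fy", "cx", "cy" (pixels), "pose" (4x4, takes a point from camera to world coordinates). Camera axes: x right, y down, z forward; pixel columns grow to the right and rows downward; lengths in m; the calibration is good to about 2 mm. A picture is of the moment at which its call begins. camera_model takes no time and is no camera call.
- robot.job_done(): hands the job in, once; it reports no verdict.
Trained networks look in the newest picture that a camera, given by its name, has taken for a name from the list of things; names that differ only in an ending like _2 or _b are one class to them, and where a whole thing is asked for, a point or a joint stands for the part that bears it (a point fixed in the world has none). Each returns a list of dicts, best first, with "confidence" (0 to 1); they miss things now and then, are a little off and sometimes report something else, mostly with a low value. They report only what shows in the picture. A call takes as long as a camera call. They do not tell look-alikes from the thing itself.
- robot.search_frame(camera, thing): "at" ([column, row] in pixels, amid what is visible of it).
The state is a dict: "time": time; "q": joint angles; "joint_velocities": joint speeds; "effort": joint torques, N m; "tcp_pos": TCP position; "tcp_rot": TCP orientation; "force": force on the tool from outside, world axes, zero at the start; "wrist_torque": the same for the moment, N m; "opening": finger opening in m.
Only numpy, scipy, OpenCV 4.12 (cv2) and the standard library are available. Lean on these libraries where they do the work, as an engineer would, in place of code of your own. Each camera call takes 0.05 s, during which the arm holds its last target.

### The job

I want to scribe a bevel at the angle set on the gauge: take the angle gauge by its handle out of the divided tray, leaving the other things there as they are, and set its foot gently on the middle of the joist offcut's round ridge, square across it. Keeping the foot on the ridge, rock the gauge sideways until its swinging pointer settles on the set mark at the rim of the dial. Finish there, still gripping the gauge and holding it steady on the ridge; do not put it down or let go.

Things in the scene. Friction and masses are not known exactly. Their poses are not given: they have to be found in the camera images.
- gauge_grip (a point): Centre of the gauge's handle, a dark wooden block 24 mm thick (x), 36 mm wide (y), 44 mm high at the very top of the gauge; 120 mm above the flat underside of the foot, over its middle. Grip it from above across the 24 mm. Gauge axes: x square to the dial, out of its back, away from the robot; y along the foot, to the robot's left; z up.
- gauge_foot (a point): Middle of the flat underside of the gauge's foot, 120 mm below gauge_grip; same axes.
- pointer (a joint): Pointer angle on the dial, rad. A thin dark pointer (48 mm, with a round bob) hangs as a pendulum from a pivot 78 mm above the foot's underside; about a second after the gauge is still it hangs plumb. Reads 0 with the gauge upright; leaning the gauge's top to its +y side (left, seen from the robot) by an angle makes it read plus that angle. Positive: tip towards gauge +y.
- set_mark (a joint): Angle of the set mark on the same dial, rad, same sense as pointer: a small dark tab with a narrow nose, 13 mm long, clamped at the lower rim, nose pointing inwards. It stiffly keeps its angle, +0.13 to +0.33 (gauge +y side of the dial's lowest point), so the gauge's top has to lean to its +y side. Scale lines: every 5 degrees, longer ones every 10.
- pointer_tip (a point): Tip of the pointer, 48 mm from the pivot.
- mark_tip (a point): The spot at the set mark's nose where the pointer tip comes when it is on the mark, 48 mm from the pivot.
- ridge (a point): Middle of the top line of the joist offcut's ridge, 70 mm above the table; axes as stud. The half-round ridge, 20 mm radius and 56 mm long, runs along the offcut's x axis across the middle of its flat top, 24 mm proud of it. With the gauge square across the ridge, gauge x is along the ridge.
- gauge: Angle gauge, about 0.3 kg, 142 mm high, upright in a tray compartment, white dial facing the robot within about 15 degrees. Origin: middle of the foot's underside; axes as for gauge_grip. Steel foot 90 mm long (y), 34 mm thick, 12 mm high; round housing 88 mm across, 18 mm thick, centre 56 mm up; handle on top.
- stud: Joist offcut, light wood, fixed to the table: 60 mm (x) by 130 mm (y), flat top 46 mm high with four nail heads and the ridge. Origin: centre of its underside on the table; x along the ridge, away from the robot within about 17 degrees; y to the left; z up.
- tray: Divided wooden tray, fixed: 166 mm (x) by 116 mm (y), 24 mm high, walls and floor 5 mm; three equal compartments one behind the other along x, each about 49 by 106 mm inside. Origin: centre of its underside. Gauge, a wooden offcut and an eraser stand in one each, in any order.
- short_offcut_c (a point): Centre of a wooden offcut 30 x 45 x 30 mm in the tray; leave it.
- tray_eraser_c (a point): Centre of an eraser 19 x 42 x 13 mm in the tray; leave it.
Not all that is in view belongs to the job. There is more than one size of the gauge; the one meant has the size given above.

How it is judged:
On the way, in this order (a step that is already met when the one before it is completed fails the run):
1. the gauge is gripped and lifted clear of the tray (contact force between the fingers and gauge above 1 N and z of gauge_foot in the frame of tray above 0.035 m), for 0.1 s.
2. the gripped gauge's foot rests on the ridge (contact force between the fingers and gauge above 1 N and contact force between gauge and stud above 0.2 N and distance between gauge_foot and ridge below 0.03 m), for 0.1 s.
At the end, for the whole second after the job is handed in: Gauge still gripped (over 1 N) and at rest, foot on the ridge (over 0.2 N), foot middle within 22 mm of the ridge middle and 60 mm up, gauge square to the ridge within 0.2 rad, pointer still and within 3.4 mm (4 deg) of the mark; tray offcut and eraser moved under 20 mm (contact force between the fingers and gauge above 1 N and contact force between gauge and stud above 0.2 N and distance between pointer_tip and mark_tip below 0.0034 m and velocity of joint pointer between -0.25 and 0.25 rad/s and linear speed of gauge below 0.02 m/s and distance between gauge_foot and ridge below 0.022 m and z of gauge_foot in the frame of stud above 0.06 m and angle between the x axis of gauge and the x axis of stud, either way round below 0.2 rad and distance of each of short_offcut_c, tray_eraser_c from where it was at the start of the episode below 0.02 m); the arm keeps its last pose, push and grip.
It fails at once if the gauge is slammed or pressed hard on the joist offcut (over 40 N) (contact force between gauge and stud above 40 N).
It fails at once if the offcut in the tray is knocked out of place (distance of short_offcut_c from where it was at the start of the episode above 0.04 m).
It fails at once if the eraser in the tray is knocked out of place (distance of tray_eraser_c from where it was at the start of the episode above 0.04 m).
It also fails if it takes over 48 s, if anything falls off the work surface, if the arm or the gripper's body presses on something with over 40 N, if the wrist force passes 120 N, or if a joint passes its speed limit or range.

## Working session

There is one attempt and no reset: what is moved stays moved. The work goes in short steps, Python scripts to look and compute and a tool call to move; the robot and the scene stay as the last step left them, time stands still between calls to the robot, and variables do not carry over. Pictures are saved under pics/ and viewed, and the job is handed in when it is done.

Besides the shell and the picture viewer there is one more tool, called after "Emit:" as a command line: name --argument value ..., lists and objects as JSON in quotes. apply_moves: Moves the arm, as the interface text tells. Its arguments: {"type":"object","properties":{"translation":{"type":"array","items":{"type":"array","items":{"type":"number"}}},"rot":{"type":"array","items":{"type":"array","items":{"type":"number"}}},"gripper":{"type":"array","items":{"type":"number"}}},"required":["translation","rot","gripper"]}

```bash
mkdir -p pics; ls
python3 - <<'E'
from plant import robot
import cv2
s=robot.read_state(); print(s)
for n in("side","top"):
    im=robot.get_image(n); cv2.imwrite(f"pics/{n}0.png",im)
    m=robot.camera_model(n); print(n,m)
    for t in ("gauge","stud","tray","gauge_grip","set_mark","ridge","pointer","short_offcut_c","tray_eraser_c"):
        print(t,[( [round(v) for v in d["at"]],round(d["confidence"],2)) for d in robot.search_frame(n,t)])
print(robot.read_state()["time"])
E
```

```text
pics
{'time': 0.0, 'q': array([-1.16598531e+00,  3.20286444e-01,  1.56566828e+00,  2.99085967e-05,
        1.25739710e+00, -2.00013896e-02]), 'joint_velocities': array([-0.00094538, -0.00167969, -0.00068209, -0.00028155,  0.00105823,
        0.000328  ]), 'effort': array([-2.98727741e-05, -4.15523350e+01, -2.34164608e+01, -5.38492668e-05,
        8.36723222e-03,  1.95268211e-05]), 'tcp_pos': array([ 0.23682082, -0.52348427,  0.24948953]), 'tcp_rot': array([ 1.987243  ,  0.43038631, -1.9878702 ]), 'force': array([-0.06956778, -0.03030577, -1.03965247]), 'wrist_torque': array([ 0.01294733, -0.00515673, -0.01332368]), 'opening': 0.08565841319001728}
side {'fx': 406.52910586746316, 'fy': 406.52910586746316, 'cx': 325.0645820699418, 'cy': 203.0592023241054, 'pose': array([[-0.91669655, -0.17885247,  0.35732229,  0.20114461],
       [-0.39926544,  0.37427923, -0.83696007,  0.74926403],
       [ 0.01595406, -0.90990486, -0.41451009,  0.44650813],
       [ 0.        ,  0.        ,  0.        ,  1.        ]])}
gauge [([268, 278], 0.71), ([320, 233], 0.56)]
stud [([354, 199], 0.62)]
tray [([31
[... 181 characters left out ...]
6], 0.77)]
tray_eraser_c [([292, 253], 0.47)]
top {'fx': 377.9514323271283, 'fy': 377.9514323271283, 'cx': 324.31960656743377, 'cy': 202.32043055816138, 'pose': array([[-0.13476528, -0.96843741,  0.20968382,  0.31578967],
       [-0.99086118,  0.13292735, -0.02290052,  0.04485121],
       [-0.00569499, -0.21085375, -0.97750103,  0.96750826],
       [ 0.        ,  0.        ,  0.        ,  1.        ]])}
gauge [([296, 214], 0.95), ([217, 223], 0.66)]
stud [([396, 194], 0.75)]
tray [([298, 224], 0.64)]
gauge_grip [([293, 214], 0.78), ([219, 222], 0.65)]
set_mark [([300, 211], 0.52)]
ridge [([396, 192], 0.86)]
pointer []
short_offcut_c [([295, 241], 0.75)]
tray_eraser_c [([285, 199], 0.45)]
1.0
```

View pics/side0.png

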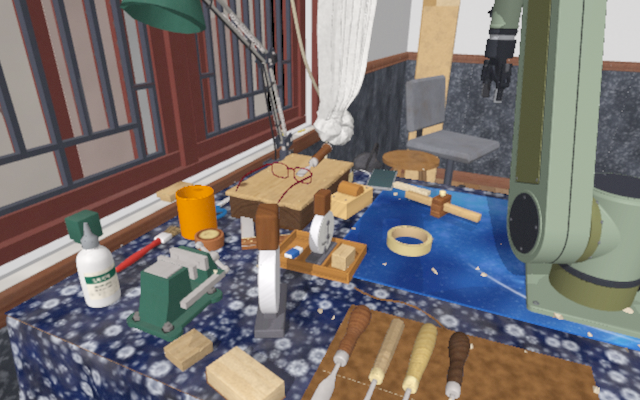

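View pics/top0.png

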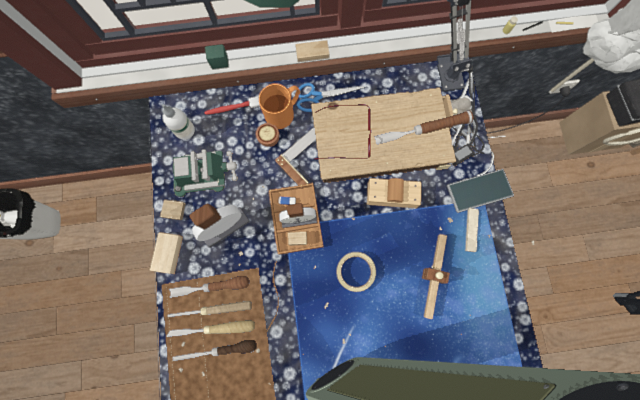

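Run:
```python
import cv2
a=cv2.imread("pics/side0.png")[140:320,220:460]; cv2.imwrite("pics/side0z.png",cv2.resize(a,None,fx=3.3,fy=3.3,interpolation=2))
a=cv2.imread("pics/top0.png")[150:270,200:460]; cv2.imwrite("pics/top0z.png",cv2.resize(a,None,fx=3,fy=3,interpolation=2))
```

```text
(no output)
```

View pics/side0z.png

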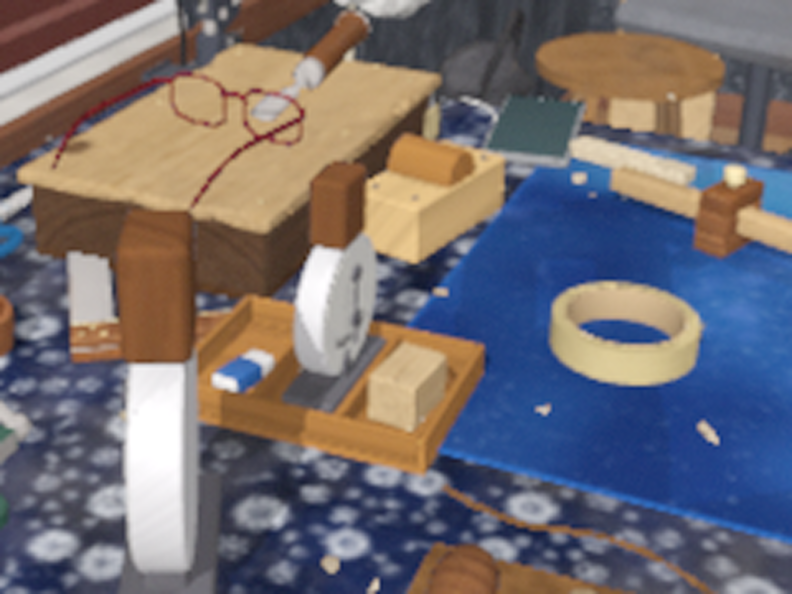

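View pics/top0z.png

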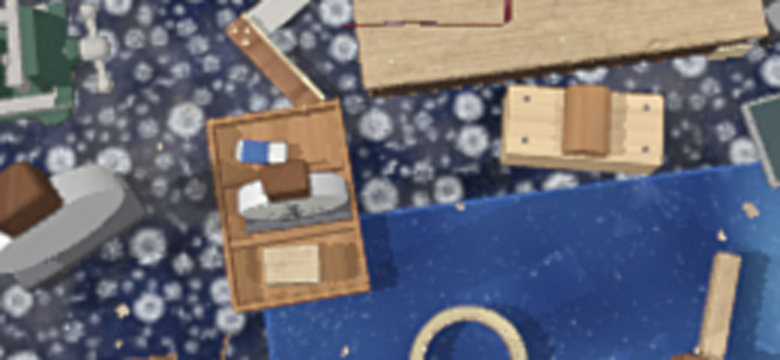

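Run:
```python
import cv2
a=cv2.imread("pics/top0.png")
cv2.imwrite("pics/top_tray.png",cv2.resize(a[180:255,262:332],None,fx=8,fy=8,interpolation=2))
cv2.imwrite("pics/top_stud.png",cv2.resize(a[170:215,360:430],None,fx=10,fy=10,interpolation=2))
a=cv2.imread("pics/side0.png")
cv2.imwrite("pics/side_g.png",cv2.resize(a[180:275,285:355],None,fx=6.3,fy=6.3,interpolation=2))
```

```text
(no output)
```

View pics/top_tray.png

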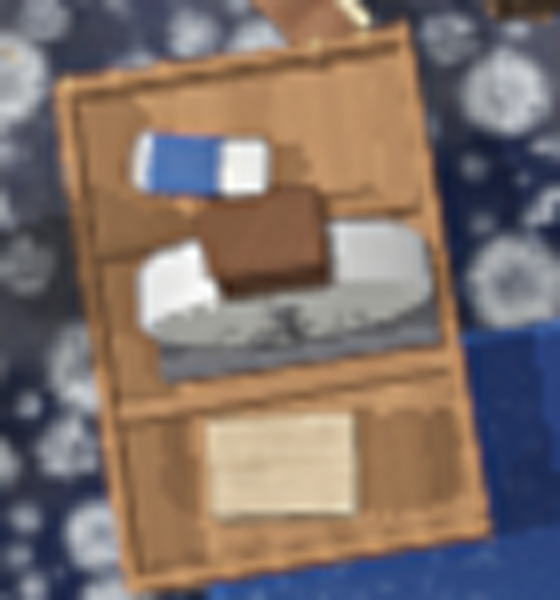

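View pics/top_stud.png

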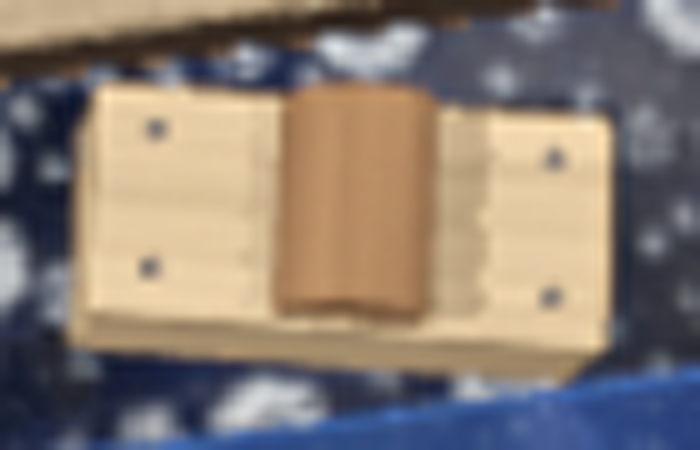

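View pics/side_g.png

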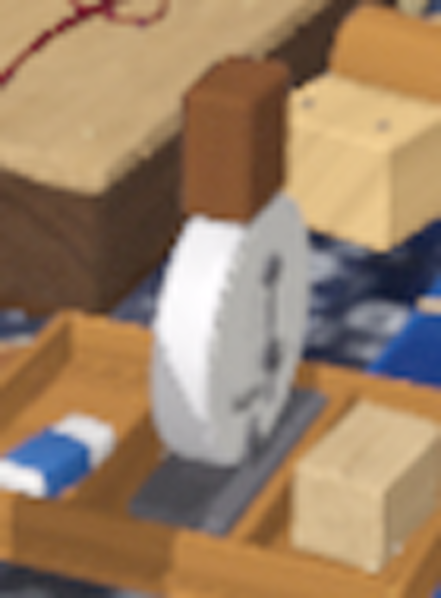

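```bash
cat > h.py <<'E'
import numpy as np
from plant import robot
def ray(cam,u,v):
    m=robot.camera_model(cam);T=m["pose"]
    d=T[:3,:3]@np.array([(u-m["cx"])/m["fx"],(v-m["cy"])/m["fy"],1]);return T[:3,3],d
def onz(cam,u,v,z):
    o,d=ray(cam,u,v);return o+d*(z-o[2])/d[2]
def proj(cam,p):
    m=robot.camera_model(cam);T=m["pose"];c=T[:3,:3].T@(np.asarray(p)-T[:3,3])
    return np.array([m["fx"]*c[0]/c[2]+m["cx"],m["fy"]*c[1]/c[2]+m["cy"]])
def tri(u,v,u2,v2):
    o,d=ray("top",u,v);p,e=ray("side",u2,v2)
    s=np.linalg.lstsq(np.c_[d,-e],p-o,rcond=None)[0];a=o+s[0]*d;b=p+s[1]*e
    return (a+b)/2,np.linalg.norm(a-b)
E
python3 - <<'E'
from h import *
np.set_printoptions(precision=4,suppress=True)
f=lambda L,k,ou,ov,z,c="top":np.array([onz(c,u/k-.5*0+ou,v/k+ov,z)[:2] for u,v in L])
def ang(a,b): d=b-a;return np.degrees(np.arctan2(d[1],d[0]))
T=f([(57,82),(405,27),(490,535),(133,590)],8,262,180,.024);print("tray",T,T.mean(0),[np.linalg.norm(T[i]-T[i-1]) for i in range(4)],ang(T[3],T[0]),ang(T[2],T[1]),ang(T[1],T[0])-90)
H=f([(200,204),(322,187),(330,270),(216,287)],8,262,180,.147);print("handle",H,H.mean(0),[np.linalg.norm(H[i]-H[i-1]) for i in range(4)],ang(H[1],H[0])-90)
F=f([(162,352),(437,318)],8,262,180,.017);print("foot",F,ang(F[1],F[0])-90,np.linalg.norm(F[0]-F[1]),F.mean(0))
S=f([(97,85),(610,118),(607,350),(88,315)],10,360,170,.046);print("stud",S,S.mean(0),[np.linalg.norm(S[i]-S[i-1]) for i in range(4)],ang(S[1],S[0])-90)
N=f([(155,128),(555,158),(551,297),(149,267)],10,360,170,.046);print("nails",N,N.mean(0),ang(N[1],N[0])-90,ang(N[3],N[0]))
hs=f([(190,97),(250,103),(290,68),(224,57)],6.3,285,180,.147,"side");print("handle side",hs,hs.mean(0))
print(proj("side",[*H.mean(0),.125]),proj("top",[*N.mean(0),.07]),proj("side",[*N.mean(0),.07]))
E
```

```text
tray [[0.569  0.1592]
 [0.5719 0.0459]
 [0.4061 0.0407]
 [0.4042 0.1527]] [0.4878 0.0996] [np.float64(0.1649379291788852), np.float64(0.11332047589332833), np.float64(0.1658985335538361), np.float64(0.11207619338976672)] 2.2443099955508155 1.8085552041971298 1.460145009790267
handle [[0.4959 0.1086]
 [0.4961 0.0745]
 [0.4725 0.0752]
 [0.4721 0.1069]] [0.4842 0.0913] [np.float64(0.0238750242007601), np.float64(0.03411581931391841), np.float64(0.02354826787012017), np.float64(0.03173100621361482)] 0.30596567260575114
foot [[0.4783 0.1362]
 [0.4773 0.0481]] -0.658039241221573 0.08805184826744068 [0.4778 0.0922]
stud [[ 0.5589 -0.0986]
 [ 0.5327 -0.2252]
 [ 0.4741 -0.2133]
 [ 0.5005 -0.0869]] [ 0.5165 -0.156 ] [np.float64(0.059595888419804566), np.float64(0.1292725336562267), np.float64(0.059844917004724156), np.float64(0.12907587106734134)] -11.662812185824052
nails [[ 0.5458 -0.1113]
 [ 0.5244 -0.2096]
 [ 0.4893 -0.202 ]
 [ 0.5105 -0.104 ]] [ 0.5175 -0.1567] -12.282783803189304 -11.76251032381633
handle side [[0.4896 0.121 ]
 [0.4719 0.1174]
 [0.4716 0.0879]
 [0.4931 0.0887]] [0.4815 0.1038]
[324.0991 200.813 ] [396.9715 188.8694] [351.0709 182.0534]
```

```bash
cat > ov.py <<'E'
from h import *
import cv2
def box(c,R,sx,sy,z0,z1):
    return [c+R@np.array([a*sx/2,b*sy/2,z]) for z in(z0,z1) for a,b in((-1,-1),(1,-1),(1,1),(-1,1))]
E12=[(0,1),(1,2),(2,3),(3,0),(4,5),(5,6),(6,7),(7,4),(0,4),(1,5),(2,6),(3,7)]
def draw(im,cam,foot,R,k,u0,v0):
    P=lambda p:tuple(np.int32(np.round((proj(cam,p)-[u0-.5,v0-.5])*k)))
    for b,col in((box(foot,R,.024,.036,.098,.142),(0,255,0)),(box(foot,R,.034,.09,0,.012),(0,255,255))):
        for i,j in E12: cv2.line(im,P(b[i]),P(b[j]),col,1)
    for x in(-.009,.009):
        pts=[P(foot+R@np.array([x,.044*np.cos(t),.056+.044*np.sin(t)])) for t in np.linspace(0,6.283,50)]
        cv2.polylines(im,[np.array(pts)],True,(255,0,255),1)
E
cat > o1.py <<'E'
import sys
from ov import *
from scipy.spatial.transform import Rotation as Ro
x,y,yaw=map(float,sys.argv[1:4])
R=Ro.from_euler("z",yaw,degrees=True).as_matrix()
out=[]
for cam,(u0,v0) in(("top",(262,180)),("side",(282,180))):
    a=cv2.imread(f"pics/{cam}0.png")[v0:v0+95,u0:u0+75]
    im=cv2.resize(a,None,fx=5.3,fy=5.3,interpolation=2);draw(im,cam,np.array([x,y,.005]),R,5.3,u0,v0);out.append(im)
cv2.imwrite(sys.argv[4],np.hstack(out))
E
python3 o1.py .484 .0915 0 pics/o1.png
```

```text
(no output)
```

View pics/o1.png

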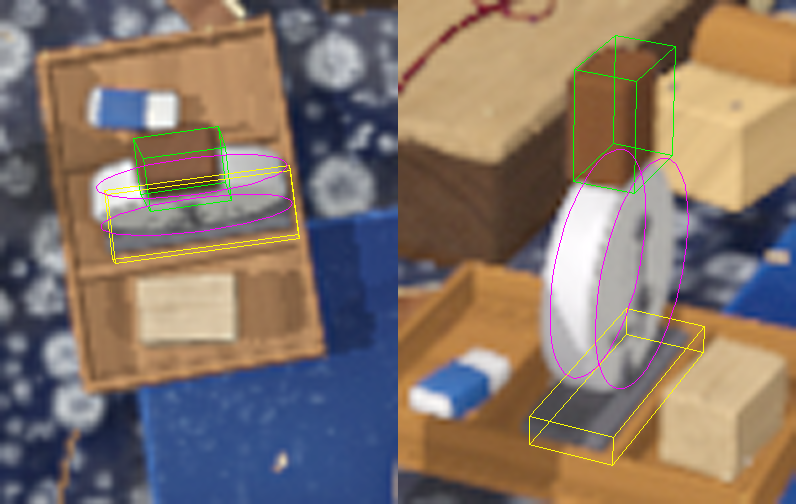

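```bash
python3 o1.py .488 .0955 2 pics/o2.png
```

```text
(no output)
```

View pics/o2.png

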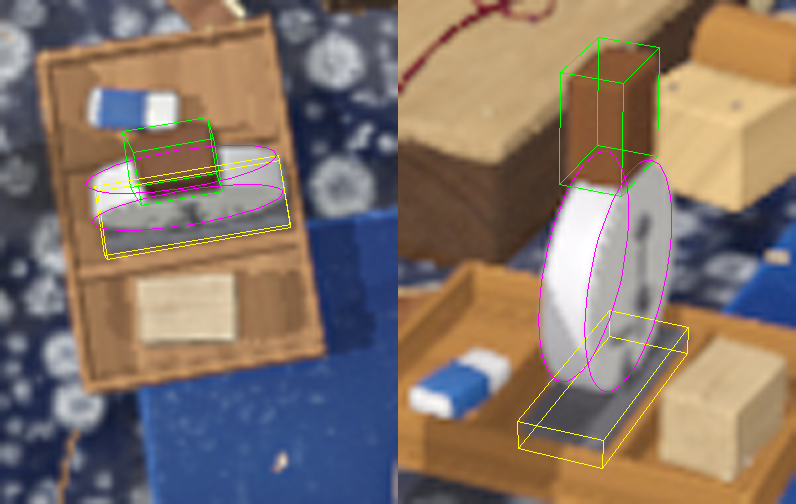

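Run:
```python
from h import *
from scipy.spatial.transform import Rotation as Ro
s=robot.read_state();R=Ro.from_rotvec(s["tcp_rot"]).as_matrix();np.set_printoptions(precision=3,suppress=True);print(R, np.degrees(np.arctan2(R[1,1],R[0,1])), [.4865-s["tcp_pos"][0],.092-s["tcp_pos"][1]])
```

```text
[[ 0.     0.412 -0.911]
 [-0.    -0.911 -0.412]
 [-1.     0.     0.   ]] -65.664095557095 [np.float64(0.24953597665448615), np.float64(0.6159277044179318)]
```

Emit:
apply_moves --translation '[[0.0208,0.0513,0],[0.0208,0.0513,0],[0.0208,0.0513,0],[0.0208,0.0513,0],[0.0208,0.0513,0],[0.0208,0.0513,0],[0.0208,0.0513,0],[0.0208,0.0513,0],[0.0208,0.0513,0],[0.0208,0.0513,0],[0.0208,0.0513,0],[0.0208,0.0513,0]]' --rot '[[0,0,5.56],[0,0,5.56],[0,0,5.56],[0,0,5.56],[0,0,5.56],[0,0,5.56],[0,0,5.56],[0,0,5.56],[0,0,5.56],[0,0,5.56],[0,0,5.56],[0,0,5.56]]' --gripper '[100,100,100,100,100,100,100,100,100,100,100,100]'

```text
time: 2.5
tcp_pos: [0.4871, 0.0935, 0.2506]
tcp_rot: [1.193, 1.219, -1.192]
force: [0.5, 0.2, 0.3]
opening: 0.0851
```

Emit:
apply_moves --translation '[[0,0,0],[0,0,0],[0,0,-0.03]]' --rot '[[0,0,0],[0,0,0],[0,0,0]]' --gripper '[100,100,100]'

```text
time: 2.88
tcp_pos: [0.4877, 0.0907, 0.222]
tcp_rot: [1.2, 1.213, -1.193]
force: [0.2, -0.5, 0.4]
opening: 0.0854
```

Run:
```python
from h import *
import cv2
for n,(u0,v0) in (("side",(270,120)),("top",(250,150))):
    im=robot.get_image(n)[v0:v0+150,u0:u0+110]; globals()[n]=cv2.resize(im,None,fx=3.6,fy=3.6,interpolation=2)
cv2.imwrite("pics/a1.png",np.hstack([side,top]))
s=robot.read_state();print(s["tcp_pos"],s["tcp_rot"],s["force"],s["time"],proj("side",s["tcp_pos"]),proj("top",s["tcp_pos"]))
```

```text
[0.48425856 0.09003506 0.21809816] [ 1.19344403  1.22039684 -1.20222915] [-1.14366136 -0.868765   -0.39430221] 2.975 [325.08290539 154.36854832] [293.16694231 202.74948234]
```

View pics/a1.png

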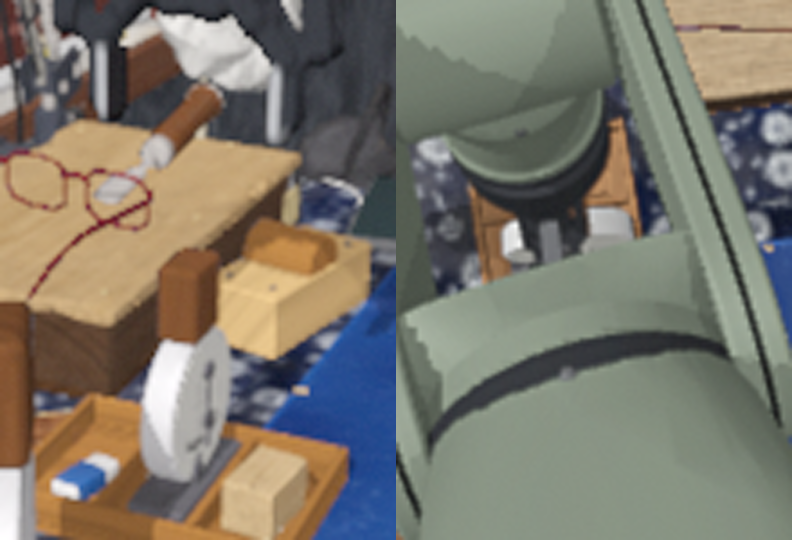

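Emit:
apply_moves --translation '[[0,0,-0.035],[0,0,-0.035],[0,0,-0.0225],[0,0,0],[0,0,0],[0,0,0],[0,0,0],[0,0,0],[0,0,0],[0,0,0]]' --rot '[[0,0,0],[0,0,0],[0,0,0],[0,0,0],[0,0,0],[0,0,0],[0,0,0],[0,0,0],[0,0,0],[0,0,0]]' --gripper '[100,100,100,100,45,45,15,15,15,15]'

```text
time: 4.22
tcp_pos: [0.4873, 0.0918, 0.1286]
tcp_rot: [1.197, 1.217, -1.194]
force: [-0.1, 0.4, 6.0]
opening: 0.0235
```

Run:
```python
from h import *
import cv2
im=robot.get_image("side")[150:290,270:400]
cv2.imwrite("pics/a2.png",cv2.resize(im,None,fx=4,fy=4,interpolation=2))
s=robot.read_state();print(s["tcp_pos"],s["tcp_rot"],s["force"],s["time"],s["opening"])
```

```text
[0.48731346 0.09181699 0.12863135] [ 1.19659479  1.21659063 -1.19388481] [0.48241698 0.06374413 5.63055187] 4.275 0.023382353680615815
```

View pics/a2.png

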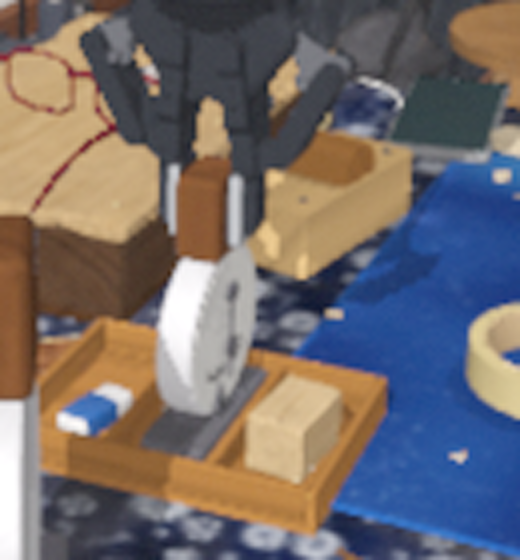

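Emit:
apply_moves --translation '[[0,0,0.01],[0,0,0.02],[0,0,0.035],[0,0,0.04],[0,0,0.04],[-0.01,0.02,0.03],[-0.02,0.025,0],[-0.02,0.025,0],[-0.02,0.025,0],[-0.02,0.025,0],[-0.01,0.02,0],[0,0,0]]' --rot '[[0,0,0],[0,0,0],[0,0,0],[0,0,0],[0,0,-10],[0,0,-10],[0,0,-10],[0,0,-10],[0,0,-10],[0,0,-10],[0,0,-10],[0,0,0]]' --gripper '[15,15,15,15,15,15,15,15,15,15,15,15]'

```text
time: 5.78
tcp_pos: [0.3855, 0.2322, 0.3025]
tcp_rot: [2.017, 0.378, -2.02]
force: [-0.1, -0.9, -2.2]
opening: 0.0233
```

Emit:
apply_moves --translation '[[0,0,0],[0,0,0],[0,0,0],[0,0,0],[0,0,0],[0,0,0],[0,0,0],[0,0,0],[0,0,0],[0,0,0]]' --rot '[[0,0,0],[0,0,0],[0,0,0],[0,0,0],[0,0,0],[0,0,0],[0,0,0],[0,0,0],[0,0,0],[0,0,0]]' --gripper '[15,15,15,15,15,15,15,15,15,15]'

```text
time: 7.02
tcp_pos: [0.3866, 0.2317, 0.3029]
tcp_rot: [2.021, 0.376, -2.021]
force: [-0.3, 0.5, -3.7]
opening: 0.0235
```

Run:
```python
from h import *
import cv2
im=robot.get_image("side");cv2.imwrite("pics/a3.png",im)
s=robot.read_state();p=s["tcp_pos"];print(p,s["tcp_rot"],s["force"],s["time"],s["opening"])
u,v=proj("side",p-[0,0,.05]).astype(int);print(u,v)
for t in("pointer","set_mark","gauge"):print(t,robot.search_frame("side",t))
v0=max(0,v-60);u0=u-65
cv2.imwrite("pics/a3z.png",cv2.resize(im[v0:v0+120,u0:u0+130],None,fx=5,fy=5,interpolation=2));print(u0,v0)
```

```text
[0.38658045 0.23170739 0.3028238 ] [ 2.02078069  0.37553181 -2.0207331 ] [-0.80705219 -0.12793678 -2.82667335] 7.075 0.023141645293749537
348 167
pointer [{'at': [338.0, 202.5], 'confidence': 0.59}, {'at': [347.2, 185.2], 'confidence': 0.51}]
set_mark [{'at': [338.0, 204.2], 'confidence': 0.51}]
gauge [{'at': [266.6, 279.0], 'confidence': 0.73}, {'at': [344.7, 185.7], 'confidence': 0.68}]
283 107
```

View pics/a3z.png

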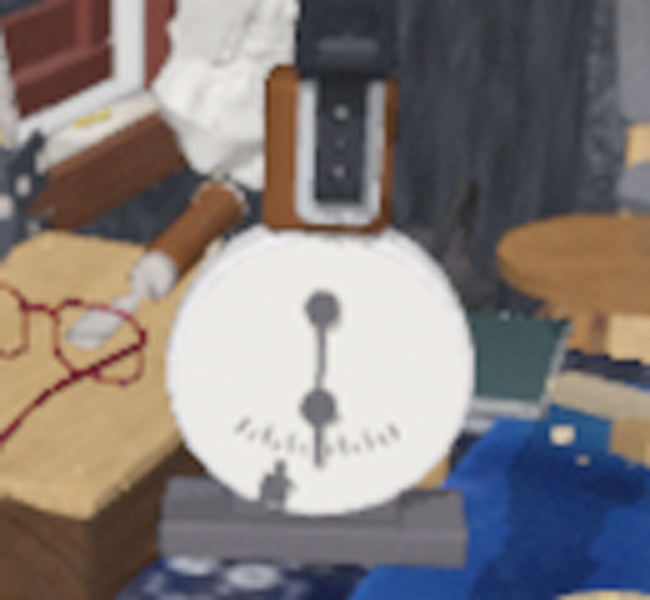

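Run:
```python
from h import *
import cv2
from scipy.spatial.transform import Rotation as Ro
s=robot.read_state();p=s["tcp_pos"]
R=Ro.from_rotvec(s["tcp_rot"]).as_matrix();y=R[:,1];print(R)
gx=y if y@[.36,-.93,0]>0 else -y
gy=np.cross([0,0,1],gx)
c=p-.011*gx
def pl(u,v):
    o,d=ray("side",283+u/5-.5*0,107+v/5);t=(c-o)@gx/(d@gx);q=o+t*d-p;return np.array([q@gy,q[2]])*1000
pts={k:pl(*v) for k,v in dict(pivot=(322,308),tip=(319,467),bob=(318,407),nose=(282,463),body=(277,487),footL=(162,545),footR=(466,565),fTL=(165,480),fTR=(466,490),dl=(167,367),dr=(473,367),hl=(265,70),hr=(398,70)).items()}
for k,v in pts.items():print(k,v.round(1))
a=lambda k:np.degrees(np.arctan2((pts[k]-pts["pivot"])[0],-(pts[k]-pts["pivot"])[1]))
for k in("tip","nose","body"):print(k,a(k),np.linalg.norm(pts[k]-pts["pivot"]))
im=cv2.imread("pics/a3.png")[160:215,315:380];cv2.imwrite("pics/a3zz.png",cv2.resize(im,None,fx=10,fy=10,interpolation=2))
```

```text
[[-2.79845368e-05  3.59383510e-01 -9.33189955e-01]
 [-9.38921161e-05 -9.33189952e-01 -3.59383506e-01]
 [-9.99999995e-01  7.75619986e-05  5.98581668e-05]]
pivot [  1.9 -47.7]
tip [  0.9 -96.4]
bob [  1.9 -77.7]
nose [ 11.6 -95.6]
body [  12.8 -103.3]
footL [  46.3 -123.3]
footR [ -43.6 -126.6]
fTL [  45.5 -102.2]
fTR [ -42.  -102.3]
dl [ 45.2 -66.8]
dr [-41.4 -64. ]
hl [19.7 18.8]
hr [-15.7  19.8]
tip -1.1956473780403134 48.73312279679463
nose 11.49938694134959 48.81122790252025
body 11.157297863493422 56.59952260288429
```

View pics/a3zz.png

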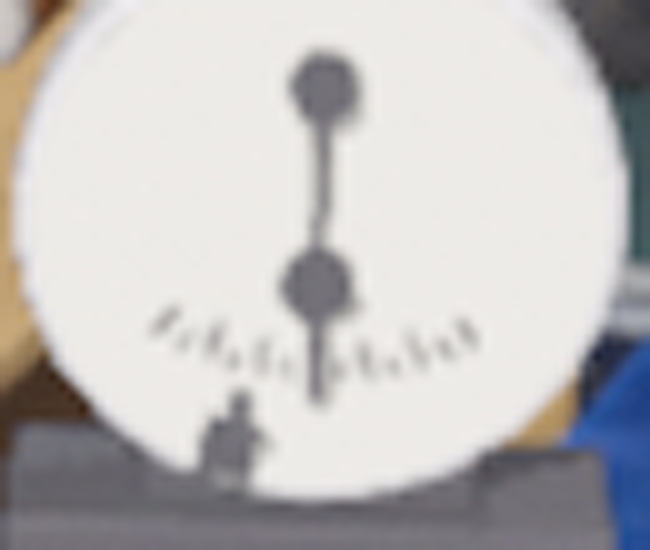

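Emit:
apply_moves --translation '[[0.013,-0.039,-0.0068],[0.013,-0.039,-0.0068],[0.013,-0.039,-0.0068],[0.013,-0.039,-0.0068],[0.013,-0.039,-0.0068],[0.013,-0.039,-0.0068],[0.013,-0.039,-0.0068],[0.013,-0.039,-0.0068],[0.013,-0.039,-0.0068],[0.013,-0.039,-0.0068],[0,0,0],[0,0,0]]' --rot '[[0,0,5.7],[0,0,5.7],[0,0,5.7],[0,0,5.7],[0,0,5.7],[0,0,5.7],[0,0,5.7],[0,0,5.7],[0,0,5.7],[0,0,5.7],[0,0,0],[0,0,0]]' --gripper '[15,15,15,15,15,15,15,15,15,15,15,15]'

```text
time: 8.72
tcp_pos: [0.5164, -0.1581, 0.2346]
tcp_rot: [1.362, 1.104, -1.362]
force: [1.1, -0.7, -3.7]
opening: 0.0234
```

Emit:
apply_moves --translation '[[0,0,-0.008],[0,0,-0.008],[0,0,0],[0,0,0]]' --rot '[[0,0,0],[0,0,0],[0,0,0],[0,0,0]]' --gripper '[15,15,15,15]'

```text
time: 9.22
tcp_pos: [0.5166, -0.1581, 0.2189]
tcp_rot: [1.361, 1.103, -1.361]
force: [1.1, 0.4, -1.5]
opening: 0.0236
```

```bash
cat > sn.py <<'E'
import sys,cv2
from h import *
from scipy.spatial.transform import Rotation as Ro
s=robot.read_state();p=s["tcp_pos"];R=Ro.from_rotvec(s["tcp_rot"]).as_matrix()
print(p.round(4),"yaw",np.degrees(np.arctan2(R[1,1],R[0,1])).round(2),"toolx",R[:,0].round(3),s["force"].round(1),s["time"],s["opening"])
out=[]
for n,u0,v0 in(("side",305,95),("top",355,130)):
    im=robot.get_image(n);cv2.imwrite(f"pics/{sys.argv[1]}_{n}.png",im);out.append(cv2.resize(im[v0:v0+120,u0:u0+90],None,fx=4.4,fy=4.4,interpolation=2))
cv2.imwrite(f"pics/{sys.argv[1]}.png",np.hstack(out))
E
python3 sn.py b1
```

```text
[ 0.5166 -0.1581  0.2189] yaw -11.92 toolx [ 0. -0. -1.] [ 1.1  0.4 -1.5] 9.225 0.02363356810283588
```

View pics/b1.png

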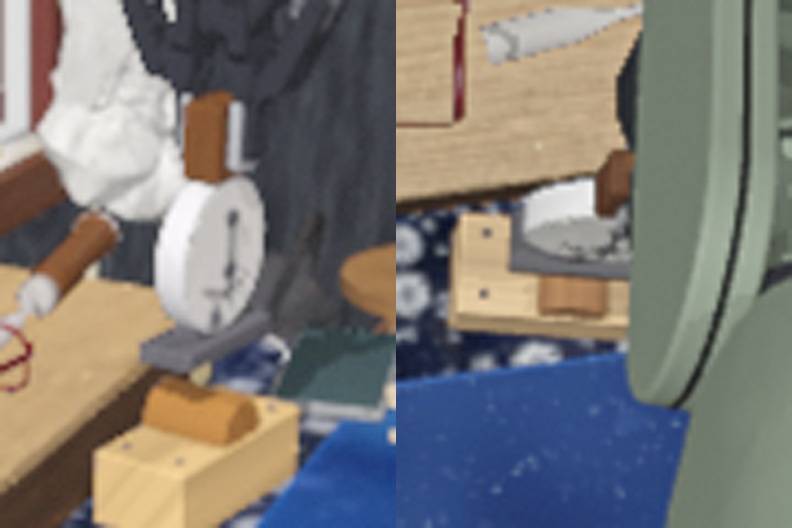

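Emit:
apply_moves --translation '[[0,0,-0.008],[0,0,-0.006],[0,0,-0.003],[0,0,-0.002],[0,0,0],[0,0,0],[0,0,0]]' --rot '[[0,0,0],[0,0,0],[0,0,0],[0,0,0],[0,0,0],[0,0,0],[0,0,0]]' --gripper '[15,15,15,15,15,15,15]'

```text
time: 10.2
tcp_pos: [0.5167, -0.1583, 0.2]
tcp_rot: [1.361, 1.103, -1.361]
force: [-0.8, 0.1, -2.9]
opening: 0.0235
```

Emit:
apply_moves --translation '[[0,0,-0.001],[0,0,-0.001],[0,0,0]]' --rot '[[0,0,0],[0,0,0],[0,0,0]]' --gripper '[15,15,15]'

```text
time: 10.58
tcp_pos: [0.5165, -0.1583, 0.1977]
tcp_rot: [1.361, 1.104, -1.361]
force: [-0.4, 0.1, -3.2]
opening: 0.0234
```

Emit:
apply_moves --translation '[[0,0,-0.001],[0,0,0],[0,0,0]]' --rot '[[0,0,0],[0,0,0],[0,0,0]]' --gripper '[15,15,15]'

```text
time: 10.95
tcp_pos: [0.5166, -0.1583, 0.1968]
tcp_rot: [1.361, 1.103, -1.361]
force: [0.1, -0.0, -3.7]
opening: 0.0234
```

Emit:
apply_moves --translation '[[0,0,-0.001],[0,0,0],[0,0,0]]' --rot '[[0,0,0],[0,0,0],[0,0,0]]' --gripper '[15,15,15]'

```text
time: 11.32
tcp_pos: [0.5166, -0.1583, 0.1958]
tcp_rot: [1.361, 1.103, -1.361]
force: [0.9, 0.2, -3.1]
opening: 0.0235
```

Emit:
apply_moves --translation '[[0,0,-0.001],[0,0,0],[0,0,0]]' --rot '[[0,0,0],[0,0,0],[0,0,0]]' --gripper '[15,15,15]'

```text
time: 11.7
tcp_pos: [0.5166, -0.1583, 0.1948]
tcp_rot: [1.361, 1.103, -1.361]
force: [0.2, -0.5, -2.5]
opening: 0.0231
```

Emit:
apply_moves --translation '[[0,0,-0.001],[0,0,0],[0,0,0]]' --rot '[[0,0,0],[0,0,0],[0,0,0]]' --gripper '[15,15,15]'

```text
time: 12.08
tcp_pos: [0.5166, -0.1583, 0.1938]
tcp_rot: [1.361, 1.103, -1.361]
force: [0.0, 0.1, -3.3]
opening: 0.0232
```

Emit:
apply_moves --translation '[[0,0,-0.001],[0,0,0],[0,0,0]]' --rot '[[0,0,0],[0,0,0],[0,0,0]]' --gripper '[15,15,15]'

```text
time: 12.45
tcp_pos: [0.5167, -0.1584, 0.1936]
tcp_rot: [1.361, 1.102, -1.36]
force: [-1.6, 1.2, 5.6]
opening: 0.023
```

Emit:
apply_moves --translation '[[0,0,-0.0005],[0,0,0],[0,0,0]]' --rot '[[0,0,0],[0,0,0],[0,0,0]]' --gripper '[15,15,15]'

```text
time: 12.82
tcp_pos: [0.5167, -0.1585, 0.1935]
tcp_rot: [1.361, 1.102, -1.36]
force: [-2.3, 0.3, 7.3]
opening: 0.0234
```

Emit:
apply_moves --translation '[[0.0009,0.0042,0],[0.0009,0.0042,-0.0001],[0.0009,0.0042,-0.0003],[0,0,0],[0,0,0]]' --rot '[[-1.96,0.42,0],[-1.96,0.42,0],[-1.96,0.42,0],[0,0,0],[0,0,0]]' --gripper '[15,15,15,15,15]'

```text
time: 13.45
tcp_pos: [0.5195, -0.1457, 0.1933]
tcp_rot: [1.274, 1.032, -1.415]
force: [-2.5, 0.3, 8.1]
opening: 0.0231
```

Emit:
apply_moves --translation '[[0.0009,0.0042,-0.0003],[0.0009,0.0042,-0.0005],[0.0009,0.0041,-0.0006],[0,0,0],[0,0,0],[0,0,0],[0,0,0],[0,0,0],[0,0,0],[0,0,0],[0,0,0],[0,0,0]]' --rot '[[-1.96,0.42,0],[-1.96,0.42,0],[-1.96,0.42,0],[0,0,0],[0,0,0],[0,0,0],[0,0,0],[0,0,0],[0,0,0],[0,0,0],[0,0,0],[0,0,0]]' --gripper '[15,15,15,15,15,15,15,15,15,15,15,15]'

```text
time: 14.95
tcp_pos: [0.5222, -0.1331, 0.1921]
tcp_rot: [1.188, 0.962, -1.467]
force: [-2.9, 1.3, 9.2]
opening: 0.0237
```

```bash
python3 sn.py c1
python3 - <<'E'
import cv2
a=cv2.imread("pics/c1_side.png")
cv2.imwrite("pics/c1z.png",cv2.resize(a[125:195,330:380],None,fx=8,fy=8,interpolation=2))
E
```

```text
[ 0.5222 -0.1331  0.1921] yaw -11.95 toolx [-0.042 -0.204 -0.978] [-2.9  1.3  9.2] 14.95 0.023667403166238485
```

View pics/c1.png

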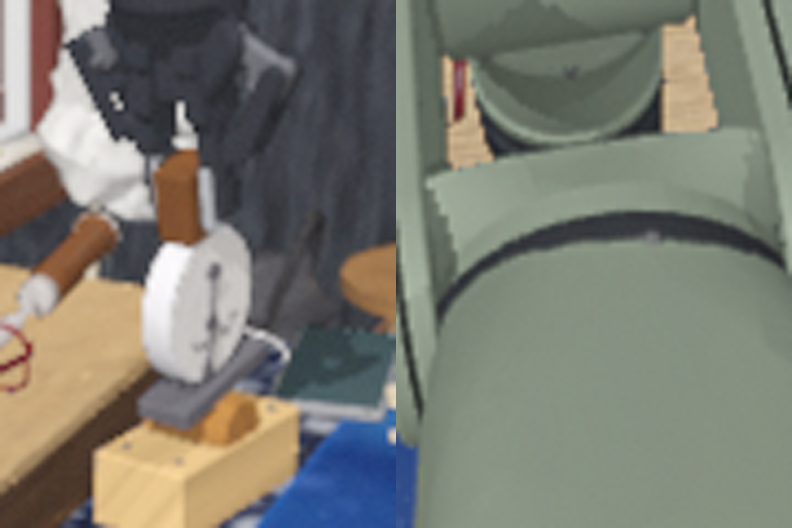

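View pics/c1z.png

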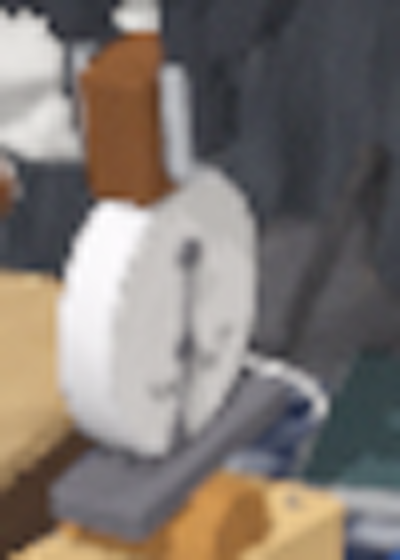

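Run:
```python
from ov import *
from scipy.spatial.transform import Rotation as Ro
s=robot.read_state();p=s["tcp_pos"];R=Ro.from_rotvec(s["tcp_rot"]).as_matrix()
z=-R[:,0];x=R[:,1];y=np.cross(z,x);G=np.c_[x,y,z]
foot=p-.1236*z+.0019*y
print(foot.round(4),foot-[.517,-.1563,.07],x)
a=cv2.imread("pics/c1_side.png");u0,v0,k=320,120,8
raw=cv2.resize(a[v0:v0+75,u0:u0+48],None,fx=k,fy=k,interpolation=2);im=raw.copy()
draw(im,"side",foot,G,k,u0,v0)
P=lambda q:tuple(np.int32(np.round((proj("side",q)-[u0-.5,v0-.5])*k)))
c=np.array([.517,-.1563,.05]);A=np.radians(-12);sx=np.array([np.cos(A),np.sin(A),0]);sy=np.array([-sx[1],sx[0],0])
for e in(-.028,.028):
    cv2.polylines(im,[np.array([P(c+sx*e+sy*.02*np.cos(t)+np.array([0,0,.02*np.sin(t)])) for t in np.linspace(-.2,3.34,30)])],False,(255,255,0),1)
piv=foot+G@np.array([-.011,0,.078])
for th in(4,8,12,16):
    t=np.radians(th);cv2.circle(im,P(piv+.048*G@np.array([0,np.sin(t),-np.cos(t)])),2,(0,0,255),-1)
cv2.circle(im,P(piv),3,(0,0,255),1)
cv2.imwrite("pics/c2.png",np.hstack([raw,im]))
for t in("pointer","set_mark"):print(t,robot.search_frame("side",t)[:2])
```

```text
[ 0.5173 -0.1566  0.0708] [ 0.00034405 -0.00025791  0.00077065] [ 9.78323067e-01 -2.07082427e-01  9.19324561e-04]
pointer []
set_mark []
```

View pics/c2.png

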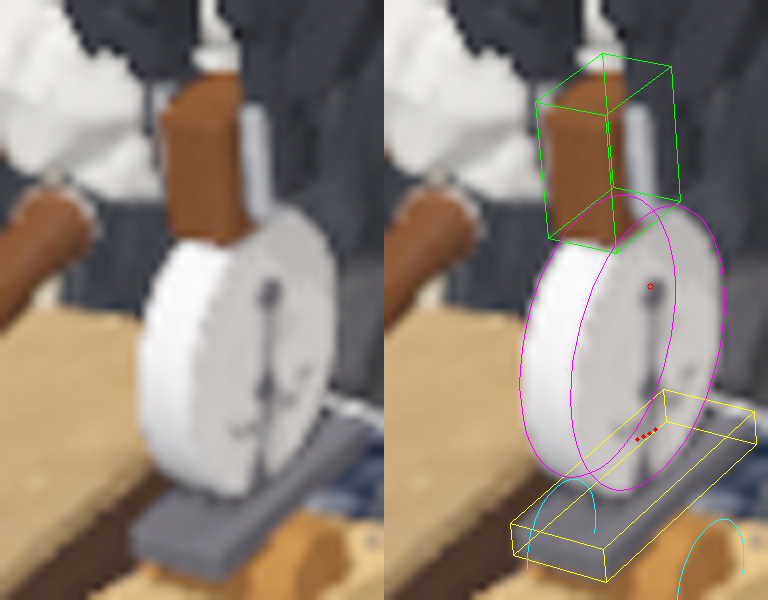

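Run:
```python
from h import *
import cv2
ims=[robot.get_image("side").astype(float) for _ in range(3)]
a=np.mean(ims,0)[152:190,334:366];a=np.clip((a-60)*1.3,0,255).astype(np.uint8)
b=cv2.imread("pics/b1_side.png")[142:180,336:368];b=np.clip((b.astype(float)-60)*1.3,0,255).astype(np.uint8)
cv2.imwrite("pics/d1.png",cv2.resize(np.hstack([b,a]),None,fx=12,fy=12,interpolation=cv2.INTER_CUBIC))
s=robot.read_state();print(s["force"],s["time"])
```

```text
[-2.27410833  1.39476693  9.43959314] 15.3
```

View pics/d1.png

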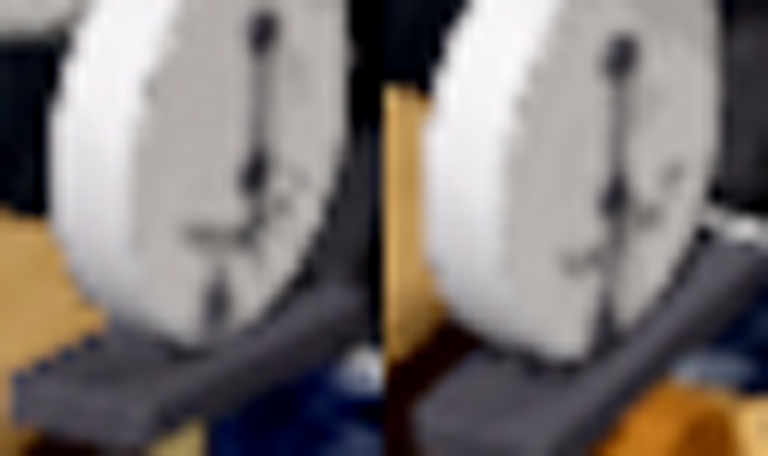

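```bash
python3 -c "
from plant import robot
s=robot.read_state();print(s['force'],abs(s['joint_velocities']).max());print(robot.job_done())"
```

```text
[-2.27410833  1.39476693  9.43959314] 0.0017574839700203906
the job is handed in; nothing more can be done
None
```

I lifted the gauge out of the tray by its handle, set its foot on the ridge square across it, and rocked it 12° to the left. I handed the job in at 15.3 s, still gripping the gauge and holding it on the ridge.

- **Set mark:** I read it at about 12°, with the gauge held up to the side camera. The pixel measurements came out between 11.2° and 12.7°.
- **Pointer:** in the last side picture, pointer and mark lie on one line to about 1.5°. The dial is seen at a slant there, so this is a coarse check, but it agrees with the arm's own tilt of 12.0°.
- **Foot position:** it works out within about 1 mm of the ridge middle. The camera overlays had offsets of 1–2 pixels (a few mm), the same way for gauge and ridge.
- **Squareness:** the gauge was turned to −12.0°, against about −12° measured for the offcut.
- **Force on the ridge:** roughly 12 N, steady, with the arm at rest. The most I saw was about 13 N.
- **Tray:** the gauge came straight up, and the picture taken just after gripping showed the offcut and eraser where they had been. I did not check the tray again after the lift.

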